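Draw a glaze-trial ring from the setter on the trial iron and hold it tipped up

ROBOT

A 6-joint arm with a two-finger parallel gripper is mounted at the origin on the work surface. World frame = base frame: x ahead of the robot, y to its left, z up, the work surface at z = 0. Lengths are in m, angles in rad, forces in N, time in s.
With the tool pointing down it reaches from about 0.325 to 0.875 m from the base axis. Payload 4.4 kg.
Tool frame: the origin (TCP) lies between the finger pads; the fingertips stand 14 mm ahead of it and the grasp point (between the pads) lies 5 mm behind it (tcp_to_tips is the distance from the TCP to the fingertips, in m); z points along the fingers, y is the line along which they close (so a half turn about z gives the same grasp; the last joint's range is limited). The gripper opens to 85 mm and grips with 20 to 120 N. Pads are 22 mm wide; open, the fingers measure 114 mm over their backs; the gripper's body (76 mm by 85 mm) begins 54 mm behind the grasp point. The pads swing forward as they close: fully open they stand 13 mm farther back than shut.
Start: joints at [1.05, 0.207, 1.542, -0, 1.393, -0.15], TCP at [0.208, 0.536, 0.245] pointing down, gripper open.
Joint ranges: [-2.73, 2.73], [-0.86, 2.22], [0.23, 2.46], [-1.11, 4.25], [0.08, 2.63], [-2.82, 2.82]. Speed limits (rad/s): [2.79, 2.79, 3.14, 3.14, 3.14, 3.14].

INTERFACE

Orientations are given as a rotation vector (axis times angle).
In Python, from workcell import * gives the robot as it stands. Calls block until the motion is done:
- move_to(position, orientation): joint-space move of the TCP to a pose.
- move_straight(position, frame=None, vel=0.15): straight line of the TCP; frame=None keeps the orientation; vel is the mean speed in m/s.
- goto_joints(angles): joint-space move.
- ungrasp() and grab(): open the fingers fully, or close them until they stop; the grip force is fixed at half the most.
- wait(seconds).
- solve_ik(position, orientation): joint angles nearest the present ones, or None.
- read_state(): the state.
- camera(name): name is "side" or "top"; returns a dict with "pixels" (400x640x3 uint8, blue, green, red), "camera_matrix" (3x3 intrinsics, pixels), "eye" and "rotation" of the camera in the world. Camera axes: x right, y up, looking along -z (the intrinsics and any distortion apply to the point x, -y, -z); pixel columns grow to the right and rows downward; lengths in m; the calibration is good to about 2 mm. A picture is of the moment at which its call begins. There is no depth.
A pose or a line that the arm cannot do raises Unreachable and nothing moves.
- close_job(): hands the job in, once; it reports no verdict.
Trained networks look in a picture, given as the dict that the camera call returned (one of the last four; its "shot" number tells which), for a name from the list of things; names that differ only in an ending like _2 or _b are one class to them, and where a whole thing is asked for, a point or a joint stands for the part that bears it (a point fixed in the world has none). Each returns a list of dicts, best first, with "score" (0 to 1); they miss things now and then, are a little off and sometimes report something else, mostly with a low value. They report only what shows in the picture. A call takes as long as a camera call. They do not tell look-alikes from the thing itself.
- look_for(picture, target): "box" ([left, top, right, bottom] in pixels, round what is visible of it).
- silhouettes(picture, target): "mask" (400x640 bool, what is visible of it) and "box" ([left, top, right, bottom] in pixels, round what is visible of it).
- landmark_of(picture, target): "at" ([column, row] in pixels: a listed point, or the origin of a listed thing).
The state is a dict: "clock": time; "q": joint angles; "joint_vel": joint speeds; "joint_efforts": joint torques, N m; "ee_pos": TCP position; "ee_rot": TCP orientation; "force": force on the tool from outside, world axes, zero at the start; "ft_torque": the same for the moment, N m; "opening": finger opening in m.
Only numpy, scipy, OpenCV 4.12 (cv2) and the standard library are available. Lean on these libraries where they do the work, as an engineer would, in place of code of your own. Each camera call takes 0.05 s, during which the arm holds its last target. There are 200 camera calls.

TASK

Take the trial iron out of its rest by the wooden handle, thread its point through the hole of the glaze-trial ring standing in the setter, and lift the ring up out of its slot on the iron. Then tip the iron's point up to about 45 degrees, so that the ring slides back and lies flat against the guard with its face turned up to the light, and finish while still holding it so, with the ring at least 20 cm above the bench. The unfired glaze marks easily: do not touch the ring with the gripper or drop it, and leave the other two trials and everything else on the bench where they stand.

Things in the scene. Friction and masses are not known exactly. Their poses are not given: they have to be found in the camera images.
- iron: Trial iron, 193 mm long, 120 g, level in its rest. Origin: on its axis, mid-handle, where to grip; x to its point, z up in the rest. Dark wooden handle 22 mm wide (y), 28 high (z), x = -60 to 38 mm; guard, a steel disc 44 mm across, x = 41 to 45; round steel rod 8 mm thick from the guard to the rounded point at x = 135. Balances at about x = 30 mm
- iron_tip (a point): Point of the trial iron's rod, on the iron's axis, 135 mm ahead of the iron's origin; same axes as the iron
- rest: Fixed wooden bench rest: a plank 190 x 64 x 12 mm with two notched posts, 46 wide, 12 thick, centred 43 mm behind and 100 mm ahead of the iron's origin, 62 and 72 mm high. Origin on the bench right below the iron's origin, x along the iron. The iron's axis lies 62 mm above the bench; the notches are open above
- ring: Glaze-trial ring, pale, the only trial with a hole: 56 mm outside, hole 26 mm, 9 mm thick, 36 g, on edge in any one of the setter's three slots. Origin at the hole's centre, 95 mm above the bench at the start; x is the hole's axis, level, parallel to the setter's x. Slides on the iron with friction 0.45 to 0.66
- setter: Fixed kiln shelf 140 (x) x 270 (y) mm, top 45 mm above the bench, with a fireclay bar 42 mm wide along y, its top 79 mm up. Slots in the bar at y = -75, 0, 75 mm: 12 mm wide (x), 12 deep, 48 long, open above. Origin on the bench under its middle; x away from the robot, along the ring's hole; z up. With the rod in the hole keep the guard's face over 21 mm from the ring's middle, or it hits the bar
- disc: Another trial, a solid disc without a hole, 56 mm across, 9 mm thick, standing in another slot; origin at its lowest point. Leave it
- tile: Another trial, a tile with an arched top and no hole, 44 mm wide, 70 mm high, 9 mm thick, standing in another slot; origin under its foot. Leave it
- brush_pot: Clay cup 100 mm high, 84 mm wide with brushes in it (205 mm high in all), to the left of the robot's work area; origin under its foot. Leave it
- glaze_jar: Jar 84 mm wide, 95 mm high, on the right of the bench; origin under its foot. Leave it
- rib: Flat wooden throwing rib 110 x 52 x 8 mm lying on the bench in front of the setter; origin under its middle. Leave it
- sponge: Round sponge 88 mm wide, 32 mm high, on the bench near the robot's left; origin under its middle. Leave it
There are look-alikes about, which are no part of the job. There is more than one size of the iron; the job needs the larger.

How it is judged:
By the outcome, as a careful person would: the job done as asked, in the order asked, and still so for the second after the job is handed in, while the arm keeps its last pose, push and grip.
It also fails if it takes over 51 s, if anything falls off the work surface, if the arm or the gripper's body presses on something with over 40 N, if the wrist force passes 120 N, or if a joint passes its speed limit or range.

## Working session

There is one attempt and no reset: what is moved stays moved. The work goes in short steps, each a Python script; the robot and the scene stay as the last script left them, time stands still between calls to the robot, and variables do not carry over. Pictures are saved under pics/ and viewed, on a budget of 10 in all, crops included, one or two more only if the job needs it, and the job is handed in when it is done.

```bash
mkdir -p pics; ls
python3 - <<'E'
from workcell import *
import cv2,numpy as np
for n in("side","top"):
    c=camera(n); cv2.imwrite(f"pics/{n}0.png",c["pixels"])
    print(n,c["camera_matrix"],c["eye"],c["rotation"],[k for k in c])
    for t in("iron","iron_tip","ring","setter","rest","disc","tile"):
        print(t,[(np.round(d["at"]),round(d["score"],2)) for d in landmark_of(c,t)],[(np.round(d["box"]),round(d["score"],2)) for d in look_for(c,t)])
print(read_state())
E
```

```text
pics
side [[504.19906273   0.         322.72021929]
 [  0.         504.19906273 198.39858947]
 [  0.           0.           1.        ]] [ 0.09996174 -0.77951414  1.08812022] [ 0.66579877 -0.16328235 -0.4920671 ] ['pixels', 'camera_matrix', 'eye', 'rotation', 'shot']
iron [(array([374., 240.]), 0.92), (array([295., 276.]), 0.89), (array([431., 352.]), 0.45)] [(array([355., 211., 416., 259.]), 0.75), (array([292., 260., 304., 311.]), 0.69)]
iron_tip [(array([417., 213.]), 0.88), (array([304., 314.]), 0.52), (array([240., 124.]), 0.29)] [(array([354., 214., 417., 255.]), 0.88), (array([293., 260., 303., 313.]), 0.56), (array([215.,  58., 245., 133.]), 0.29), (array([316., 121., 332., 142.]), 0.15)]
ring [(array([341., 146.]), 0.68), (array([376., 253.]), 0.5)] [(array([336., 136., 347., 158.]), 0.69)]
setter [(array([339., 170.]), 0.86)] [(array([296., 125., 393., 209.]), 0.84)]
rest [(array([376., 257.]), 0.92)] [(array([348., 212., 417., 279.]), 0.69)]
disc [(array([357., 170.]), 0.52)] [(array([350., 156., 363., 175.]), 0.5)]
tile [] [(array([316., 122., 332., 141.]), 0.58)]
top [[4
[... 985 characters left out ...]
, 390., 216.]), 0.5)]
{'clock': 1.5, 'q': array([ 1.05047650e+00,  2.06612084e-01,  1.54152652e+00, -1.33255514e-05,
        1.39348635e+00, -1.50501922e-01]), 'joint_vel': array([ 8.89145567e-04,  4.67802523e-04, -1.10465546e-05,  5.98152135e-04,
       -8.55683864e-04, -7.21051358e-04]), 'joint_efforts': array([ 2.05549900e-04, -3.83037686e+01, -2.91965032e+01, -2.40148784e-04,
        8.02283685e-04, -5.25008900e-06]), 'ee_pos': array([0.20784279, 0.53611355, 0.2452622 ]), 'ee_rot': array([ 5.77599965e-01,  3.08803686e+00, -5.46826552e-05]), 'force': array([-0.35332295,  0.22329942, -0.46366887]), 'ft_torque': array([ 0.01104541, -0.02821565,  0.00080246]), 'opening': 0.08551954469433129}
```

Run:
```python
import cv2,numpy as np
a=cv2.imread("pics/side0.png");b=cv2.imread("pics/top0.png")
cv2.imwrite("pics/v1.png",cv2.resize(a[100:380,190:470],(800,600)[:1]*2)[:800]if 0 else cv2.resize(a[90:330,180:500],(800,600),interpolation=cv2.INTER_CUBIC))
cv2.imwrite("pics/v2.png",cv2.resize(b[120:300,220:460],(800,600),interpolation=cv2.INTER_CUBIC))
```

```text
(no output)
```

View pics/v1.png

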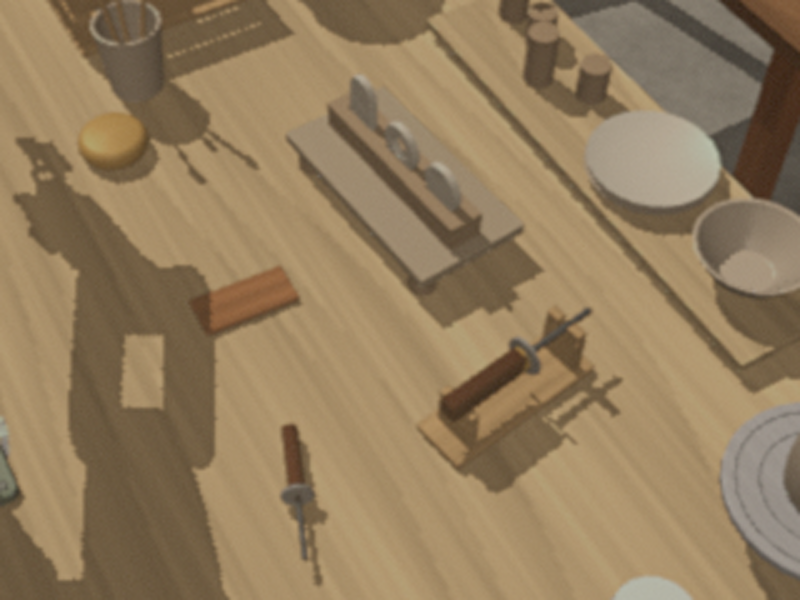

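View pics/v2.png

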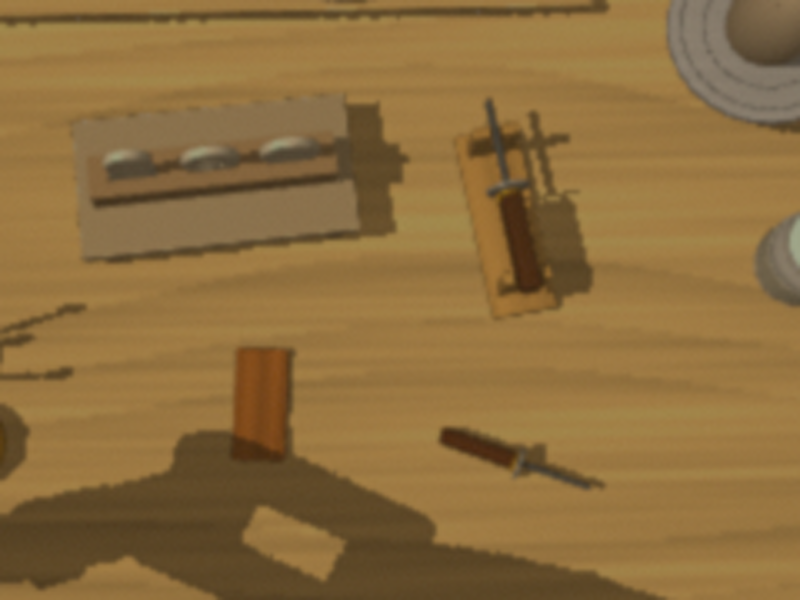

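```bash
cat > h.py <<'E'
import numpy as np,cv2
from scipy.spatial.transform import Rotation as R
from scipy.optimize import least_squares
CAM={"side":(np.array([[504.19906273,0,322.72021929],[0,504.19906273,198.39858947],[0,0,1]]),np.array([0.09996174,-0.77951414,1.08812022]),[0.66579877,-0.16328235,-0.4920671]),
"top":(np.array([[403.37516397,0,316.4354598],[0,403.37516397,203.61665704],[0,0,1]]),np.array([0.22591329,-0.04835237,1.30317007]),[0.16851194,-0.16990196,-1.58321149])}
def proj(n,P):
    K,e,r=CAM[n]; c=(np.atleast_2d(P)-e)@R.from_rotvec(r).as_matrix()
    return np.c_[K[0,0]*c[:,0]/-c[:,2]+K[0,2],K[1,1]*-c[:,1]/-c[:,2]+K[1,2]]
def ray(n,px):
    K,e,r=CAM[n]; d=np.array([(px[0]-K[0,2])/K[0,0],-(px[1]-K[1,2])/K[1,1],-1]); return e,R.from_rotvec(r).apply(d)
def tri(a,b):
    f=lambda P:np.r_[proj("side",P)[0]-a,proj("top",P)[0]-b]
    s=least_squares(f,[.5,0,.1]); return s.x,np.abs(s.fun).max()
E
cat > m.py <<'E'
from workcell import *
from h import *
D={}
for k in range(3):
    for n in("side","top"):
        c=camera(n)
        if k==0: cv2.imwrite(f"pics/{n}1.png",c["pixels"])
        for t in("iron","iron_tip","ring","setter","rest"):
            D.setdefault((t,n),[]).append([(d["at"],d["score"]) for d in landmark_of(c,t)][:3])
ref=dict(iron=[(374,240),(375,190)],iron_tip=[(417,213),(366,150)],ring=[(341,146),(284,170)],setter=[(339,170),(288,176)],rest=[(376,257),(373,194)])
for t,r in ref.items():
    m=[]
    for i,n in enumerate(("side","top")):
        v=[np.array(p) for L in D[t,n] for p,s in L if np.hypot(*(np.array(p)-r[i]))<10]
        print(t,n,np.round(v,1).tolist()); m.append(np.mean(v,axis=0) if v else np.array(r[i]))
    print("   ->",*[np.round(q,4) for q in tri(*m)])
print(read_state()["clock"])
E
python3 m.py
```

```text
iron side [[372.7, 239.9], [374.2, 237.2], [375.0, 240.8]]
iron top [[374.0, 190.4], [372.1, 193.5], [372.0, 191.8], [376.5, 191.6]]
   -> [ 0.5326 -0.2333  0.0743] 1.2477
iron_tip side [[416.8, 214.3], [415.0, 212.6], [416.8, 214.7]]
iron_tip top [[365.8, 149.7], [365.2, 151.7], [367.7, 151.2]]
   -> [ 0.6705 -0.2171  0.0676] 1.1107
ring side [[340.7, 147.6], [338.3, 143.2], [339.5, 146.2]]
ring top [[286.1, 169.1], [286.1, 168.8]]
   -> [0.5946 0.0379 0.1264] 0.6581
setter side [[341.2, 168.8], [341.7, 172.8], [341.5, 172.0]]
setter top [[286.7, 173.4], [286.7, 178.1], [284.1, 176.3]]
   -> [0.6083 0.0475 0.0074] 0.8663
rest side [[377.5, 255.8], [374.2, 256.9], [378.1, 255.8]]
rest top [[371.1, 193.1], [371.6, 194.4], [372.4, 193.0]]
   -> [ 0.545  -0.2379 -0.0043] 0.7796
3.3
```

```bash
cat > fit.py <<'E'
from h import *
from scipy.optimize import differential_evolution as DE
from scipy.ndimage import map_coordinates as mc
def seg(a,b,n=40): return np.linspace(a,b,n)
G={}
for n in CAM:
    im=cv2.imread(f"pics/{n}1.png").astype(np.float32); im=cv2.GaussianBlur(im,(0,0),0.9)
    G[n]=[np.stack([cv2.Sobel(im[...,c],cv2.CV_32F,*d,ksize=3)/8 for c in range(3)],-1) for d in((1,0),(0,1))]
def score(lines,p,cams=("side","top")):
    T=R.from_euler("z",p[3]).as_matrix(); s=0
    for n in cams:
        for L in lines:
            q=proj(n,L@T.T+p[:3]); t=np.gradient(q,axis=0); t/=np.linalg.norm(t,axis=1,keepdims=True)+1e-9
            g=sum(np.array([mc(G[n][i][...,c],q.T[::-1],order=1) for c in range(3)])*[-t[:,1],t[:,0]][i] for i in(0,1))
            s+=np.minimum(np.abs(g).sum(0),40).mean()
    return s
def fit(name,lines,p0,w,cams=("side","top")):
    b=[(a-d,a+d) for a,d in zip(p0,w)]
    r=DE(lambda p:-score(lines,p,cams),b,seed=1,popsize=14,tol=1e-6,maxiter=70)
    print(name,cams,np.round(r.x,4),round(-r.fun,2)); return r.x
h=.070;k=.135
setter=[seg([-h,-k,.045],[-h,k,.045]),seg([h,-k,.045],[h,k,.045]),seg([-h,-k,.045],[h,-k,.045]),seg([-h,k,.045],[h,k,.045]),seg([-.021,-.11,.079],[-.021,.11,.079])]
th=np.linspace(0,2*np.pi,50)
iron=[seg([-.06,s*.011,z],[.038,s*.011,z]) for s,z in((1,.014),(-1,.014))]+[seg([-.06,-.011,.014],[-.06,.011,.014])]+\
 [seg([.05,s*.004,0],[.132,s*.004,0]) for s in(1,-1)]+[np.c_[0*th+x,.022*np.cos(th),.022*np.sin(th)] for x in(.041,.045)]
ps=[.608,.0475,0,-.06+.0]
if __name__=="__main__":
    s=fit("setter",setter,[.608,.047,0,.06],[.03,.03,.015,.12]); 
    for z in (("side",),("top",)): fit("setter",setter,[s[0],s[1],0,s[3]],[.015,.015,1e-5,.05],z)
    fit("setter z0",setter,[s[0],s[1],0,s[3]],[.02,.02,1e-5,.05])
    i=fit("iron",iron,[.538,-.235,.062,.12],[.025,.025,.015,.12])
    for z in (("side",),("top",)): fit("iron",iron,[i[0],i[1],.062,i[3]],[.015,.015,1e-5,.05],z)
    i0=fit("iron z62",iron,[i[0],i[1],.062,i[3]],[.02,.02,1e-5,.05])
    for n in CAM:
        im=cv2.imread(f"pics/{n}1.png"); f=4; im=cv2.resize(im,None,fx=f,fy=f,interpolation=cv2.INTER_CUBIC)
        for L,p in((setter,s),(iron,i)):
            T=R.from_euler("z",p[3]).as_matrix()
            for l in L: cv2.polylines(im,[np.int32((proj(n,l@T.T+p[:3])+.5)*f)],False,(0,0,255),1)
        x,y=(290,110) if n=="side" else (235,135)
        cv2.imwrite(f"pics/o_{n}.png",cv2.resize(im[y*f:(y+165)*f,x*f:(x+165)*f],(600,600)))
    a=[cv2.imread(f"pics/o_{n}.png") for n in CAM]
    cv2.imwrite("pics/o.png",cv2.resize(np.hstack(a),(800,400),interpolation=cv2.INTER_AREA))
E
time python3 fit.py
```

```text
setter ('side', 'top') [0.6077 0.0525 0.0049 0.0874] 227.25
setter ('side',) [ 0.6108  0.0564 -0.      0.0847] 121.42
setter ('top',) [ 0.5993  0.0514 -0.      0.0907] 111.41
setter z0 ('side', 'top') [0.609  0.054  0.     0.0884] 223.25
iron ('side', 'top') [ 0.5392 -0.2367  0.0666  0.1591] 356.57
iron ('side',) [ 0.5421 -0.2392  0.062   0.2091] 179.78
iron ('top',) [ 0.5401 -0.2372  0.062   0.1531] 184.09
iron z62 ('side', 'top') [ 0.54   -0.2358  0.062   0.1551] 337.89
real	0m31.435s
user	0m32.665s
sys	0m0.143s
```

View pics/o.png

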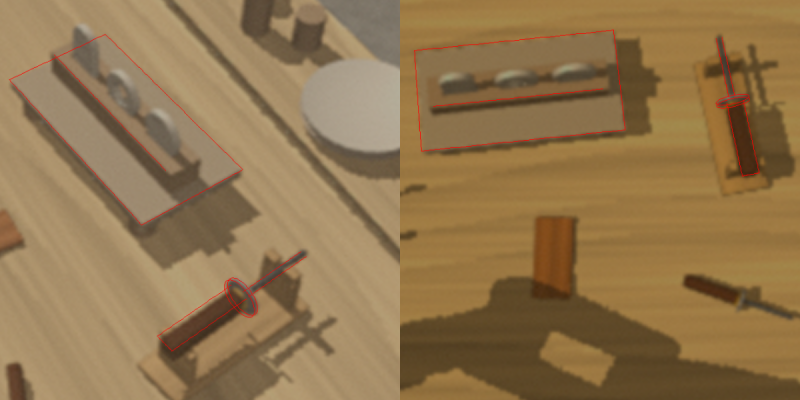

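```bash
cat >> h.py <<'E'
IR=np.array([.5395,-.2362,.062]);IY=.157
ST=np.array([.6080,.0530,0]);SY=.0880
FL=R.from_euler("x",np.pi)
def pose(p,yaw,a=0,flip=0,dx=0):  # iron pose -> tool pose; dx: grasp ahead of iron origin
    q=R.from_euler("z",yaw)*R.from_euler("y",-a)*FL
    if flip: q=q*R.from_euler("z",np.pi)
    return np.asarray(p)-q.apply([0,0,-.005]),q.as_rotvec()
def onset(x,y,z): return ST+R.from_euler("z",SY).apply([x,y,z])  # setter frame
E
python3 - <<'E'
from workcell import *
from h import *
q=read_state()
for f in(0,1):
    for nm,a in dict(above=(IR+[0,0,.08],IY,0),grip=(IR,IY,0),up=(IR+[0,0,.1],IY,0),pre=(onset(-.175,0,.095),SY,0),ins=(onset(-.075,0,.095),SY,0),lift=(onset(-.075,0,.2),SY,0),end=(onset(-.1,0,.28),SY,np.pi/4),end2=([.45,.03,.28],SY,np.pi/4)).items():
        print(f,nm,np.round(a[0],3),solve_ik(*pose(*a,flip=f)))
print(read_state()["clock"])
E
```

```text
0 above [ 0.54  -0.236  0.142] [-5.59565215e-01  3.43377807e-01  1.60611197e+00 -4.44089210e-16
  1.19210288e+00  8.54231112e-01]
0 grip [ 0.54  -0.236  0.062] [-5.59565215e-01  4.51539612e-01  1.64754643e+00 -4.44089210e-16
  1.04250661e+00  8.54231112e-01]
0 up [ 0.54  -0.236  0.162] [-5.59565215e-01  3.20025190e-01  1.59139712e+00 -4.44089210e-16
  1.23017034e+00  8.54231112e-01]
0 pre [0.434 0.038 0.095] [-1.12809613e-01  1.12908666e-01  2.01173187e+00 -4.44089210e-16
  1.01695211e+00  1.36998671e+00]
0 ins [0.533 0.046 0.095] [-7.49293381e-02  3.05918235e-01  1.77118232e+00 -4.44089210e-16
  1.06449210e+00  1.40786699e+00]
0 lift [0.533 0.046 0.2  ] [-7.49293381e-02  1.70173484e-01  1.69304834e+00 -4.44089210e-16
  1.27837083e+00  1.40786699e+00]
0 end [0.508 0.044 0.28 ] [-0.20527805 -0.3921368   2.20940866  0.37417707  0.5935112   1.04571568]
0 end2 [0.45 0.03 0.28] [-0.31775527 -0.59195075  2.31810731  0.43664051  0.72079269  0.93866665]
1 above [ 0.54  -0.236  0.142] [-5.59565215e-01  3.43377807e-01  1.60611197e+00 -4.44089210e-16
  1.19210288e+00 -2.28736154e+00]
1 grip [ 0.54  -0.236  0.062] [-5.59565215e-01  4.51539612e-01  1.64754643e+00 -4.44089210e-16
  1.04250661e+00 -2.28736154e+00]
1 up [ 0.54  -0.236  0.162] [-5.59565215e-01  3.20025190e-01  1.59139712e+00 -4.44089210e-16
  1.23017034e+00 -2.28736154e+00]
1 pre [0.434 0.038 0.095] [-1.12809613e-01  1.12908666e-01  2.01173187e+00 -4.44089210e-16
  1.01695211e+00 -1.77160594e+00]
1 ins [0.533 0.046 0.095] [-7.49293381e-02  3.05918235e-01  1.77118232e+00 -4.44089210e-16
  1.06449210e+00 -1.73372566e+00]
1 lift [0.533 0.046 0.2  ] [-7.49293381e-02  1.70173484e-01  1.69304834e+00 -4.44089210e-16
  1.27837083e+00 -1.73372566e+00]
1 end [0.508 0.044 0.28 ] [-0.20527805 -0.3921368   2.20940866  0.37417707  0.5935112  -2.09587697]
1 end2 [0.45 0.03 0.28] [-0.31775527 -0.59195075  2.31810731  0.43664051  0.72079269 -2.20292601]
3.3
```

Run:
```python
from workcell import *
from h import *
s=read_state()
move_straight(s["ee_pos"]+[0,0,.06],vel=.2)
p,o=pose(IR+[0,0,.2],IY); move_to(p,o)
print(read_state()["clock"])
p,o=pose(IR,IY)
move_straight(p+[0,0,.03],vel=.15)
move_straight(p,vel=.06); s=read_state(); print(s["clock"],s["ee_pos"]-p,s["force"])
c=camera("side");t=camera("top")
cv2.imwrite("pics/g.png",np.hstack([cv2.resize(x["pixels"][b:b+100,a:a+100],(400,400),interpolation=cv2.INTER_CUBIC) for x,a,b in((c,335,180),(t,325,130))]))
```

```text
6.7083
8.6417 [-1.32546548e-04  7.34448913e-05 -3.80634444e-04] [-0.61204105  0.17293014  0.65623128]
```

View pics/g.png

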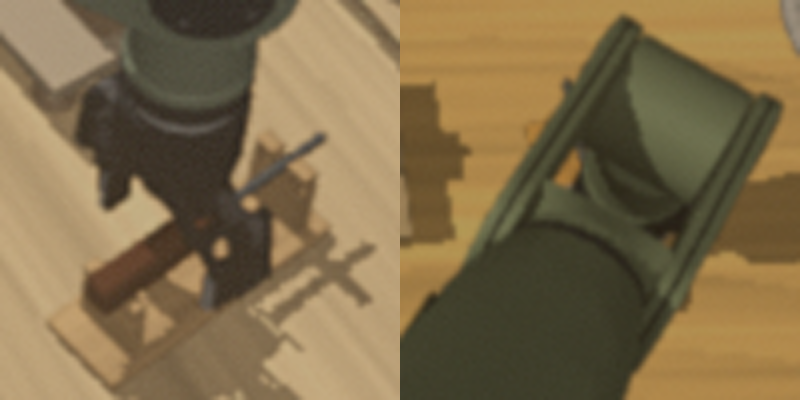

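Run:
```python
from workcell import *
from h import *
grab(); s=read_state(); print(s["clock"],s["opening"],s["force"])
move_straight(s["ee_pos"]+[0,0,.02],vel=.05)
move_straight(s["ee_pos"]+[0,0,.12],vel=.15)
s=read_state(); print(s["clock"],s["opening"],s["force"],s["ft_torque"])
p,o=pose(onset(-.215,0,.18),SY); move_to(p,o); wait(.3)
s=read_state(); print(s["clock"],s["opening"],s["force"],s["ft_torque"],s["ee_pos"]-p)
for n in("side","top"):
    c=camera(n); cv2.imwrite(f"pics/{n}1.png",c["pixels"])
    for t in("iron_tip","ring"): print(n,t,[(np.round(d["at"],1),round(d["score"],2)) for d in landmark_of(c,t)])
    print(proj(n,onset(-.215+.135,0,.18)),proj(n,onset(0,0,.095)))
a=[cv2.imread(f"pics/{n}1.png") for n in CAM]
cv2.imwrite("pics/p.png",np.hstack([cv2.resize(a[0][110:230,250:370],(400,400),interpolation=cv2.INTER_CUBIC),cv2.resize(a[1][130:250,230:350],(400,400),interpolation=cv2.INTER_CUBIC)]))
```

```text
9.3417 0.021345607732378608 [ 0.17974105 -0.3876422   1.36887633]
10.7167 0.021090058553447175 [ 0.57328024  0.0190083  -0.50651235] [ 0.0240745   0.04019568 -0.01419466]
12.1917 0.02110414982704658 [-0.08973761  0.01099103 -1.58539969] [ 0.02482229 -0.00127353  0.00089768] [ 5.31530509e-04 -5.80043676e-04  4.96452163e-05]
side iron_tip [(array([306.7, 314.7]), 0.75), (array([314.9, 140. ]), 0.67), (array([323.6, 138.6]), 0.55), (array([432.2, 352.6]), 0.28)]
side ring [(array([340.1, 142.7]), 0.7)]
[[315.3016452  138.26029293]] [[340.2072786  148.86690727]]
top iron_tip [(array([393.6, 267.8]), 0.68), (array([280. , 184.7]), 0.63), (array([371.1, 192.6]), 0.5)]
top ring [(array([285. , 169.3]), 0.6)]
[[282.14574077 184.85040211]] [[282.16458412 167.28813024]]
```

View pics/p.png

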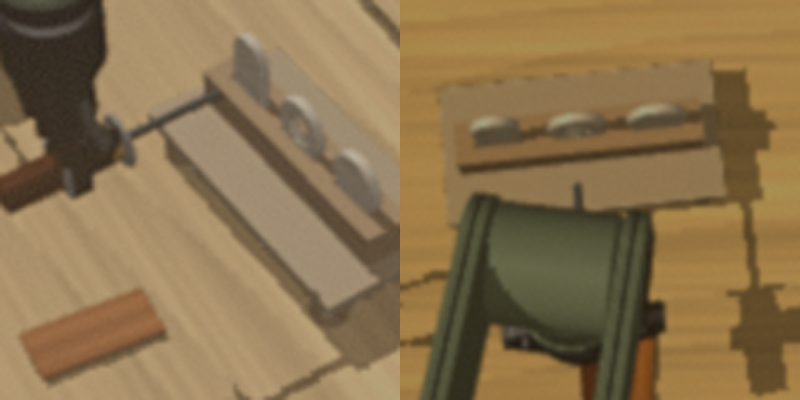

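```bash
cat > fit2.py <<'E'
from fit import *
c=lambda r,x,a0=0,a1=2*np.pi:np.c_[0*np.linspace(a0,a1,60)+x,r*np.cos(np.linspace(a0,a1,60)),r*np.sin(np.linspace(a0,a1,60))]
ring=[c(.028,-.0045,-.2,np.pi+.2),c(.013,-.0045)]
p=onset(0,0,.095)
print("pred ring",p)
r=fit("ring",ring,[*p,SY],[.02,.02,.02,1e-5])
fit("ring z95",ring,[*p,SY],[.02,.02,1e-5,1e-5])
fit("ring side z95",ring,[*p,SY],[.02,.02,1e-5,1e-5],("side",))
rod=[seg([.05,s*.004,0],[.134,s*.004,0]) for s in(1,-1)]+[seg([.135,-.002,0],[.135,.002,0],8)]+[np.c_[0*th+.045,.022*np.cos(th),.022*np.sin(th)]]
rodt=[seg([.11,s*.004,0],[.134,s*.004,0]) for s in(1,-1)]+[seg([.135,-.003,0],[.135,.003,0],8)]*1
p=onset(-.215,0,.18); print("pred iron",p)
import fit as F
b=lambda v:-(score(rod,[*v,SY],("side",))+2*score(rodt,[*v,SY],("top",)))
q=DE(b,[(a-.015,a+.015) for a in p],seed=2,popsize=14,tol=1e-6,maxiter=70);print("iron",np.round(q.x,4),q.fun, "pred val",b(p))
s=fit("setter shelf side/top",setter,[.608,.053,.003,.088],[.02,.02,.015,.03])
E
python3 fit2.py
```

```text
pred ring [0.608 0.053 0.095]
ring ('side', 'top') [0.588 0.033 0.075 0.088] 91.89
ring z95 ('side', 'top') [0.6116 0.0331 0.095  0.088 ] 76.95
ring side z95 ('side',) [0.588  0.0517 0.095  0.088 ] 36.6
pred iron [0.39383194 0.03410441 0.18      ]
iron [0.3941 0.0325 0.1834] -335.2320227984032 pred val -301.28131386221185
setter shelf side/top ('side', 'top') [0.608  0.0525 0.0042 0.089 ] 222.65
```

```bash
sed -i 's/^ST=.*/ST=np.array([.6080,.0540,0]);SY=.0880/' h.py
python3 - <<'E'
from workcell import *
from h import *
p,o=pose(onset(-.170,0,.18),SY); move_straight(p,vel=.15)
p,o=pose(onset(-.170,0,.096),SY); move_straight(p,vel=.15); wait(.3)
s=read_state(); print(s["clock"],s["force"],s["ee_pos"]-p)
im=[]
for n in("side","top"):
    c=camera(n); cv2.imwrite(f"pics/{n}2.png",c["pixels"]); f=10
    a,b=(310,120) if n=="side" else (263,150)
    m=cv2.resize(c["pixels"][b:b+40,a:a+40],(400,400),interpolation=cv2.INTER_CUBIC)
    th=np.linspace(0,2*np.pi,60)
    for B,col in(([0,0,0],(0,0,255)),([0,-.0016,.004],(0,255,0))):
        for r in(.013,.028):
            q=np.array([onset(-.0045,r*np.cos(t),.095+r*np.sin(t)) for t in th])+B
            cv2.polylines(m,[np.int32((proj(n,q)+.5-[a,b])*10)],True,col,1)
        cv2.circle(m,tuple(np.int32((proj(n,onset(-.035,0,.096)+B)[0]+.5-[a,b])*10)),3,col,1)
    im.append(m)
cv2.imwrite("pics/q.png",np.hstack(im))
E
```

```text
13.95 [-0.37491193  0.45602278 -0.97587581] [ 7.46601846e-04 -7.80753374e-05  8.72903718e-04]
```

View pics/q.png

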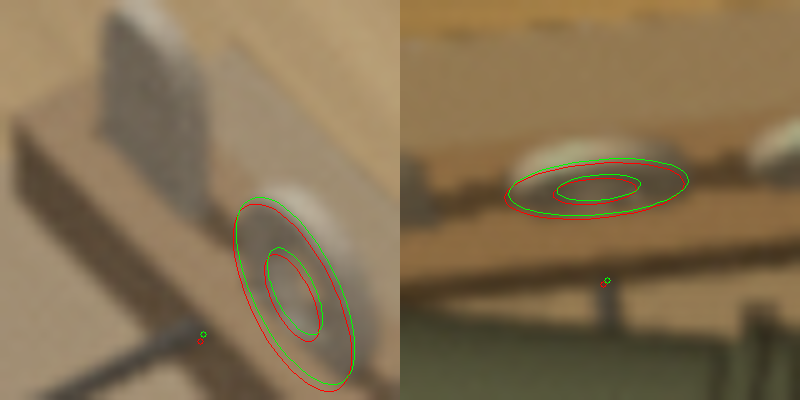

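Run:
```python
from workcell import *
from h import *
f0=read_state()["force"]
for x in(-.145,-.125,-.10,-.078):
    p,o=pose(onset(x,0,.0965),SY); move_straight(p,vel=.06)
    s=read_state(); print(x,s["clock"],np.round(s["force"]-f0,2))
    if np.linalg.norm(s["force"]-f0)>4: break
im=[]
for n in("side","top"):
    c=camera(n); a,b=(290,110) if n=="side" else (250,140)
    im.append(cv2.resize(c["pixels"][b:b+70,a:a+70],(400,400),interpolation=cv2.INTER_CUBIC))
cv2.imwrite("pics/r.png",np.hstack(im))
```

```text
-0.145 14.6167 [-1.07  0.92  0.5 ]
-0.125 15.1 [-0.9   1.2   0.66]
-0.1 15.6667 [-0.66  1.66  0.52]
-0.078 16.1833 [-0.58  0.98  0.01]
```

View pics/r.png

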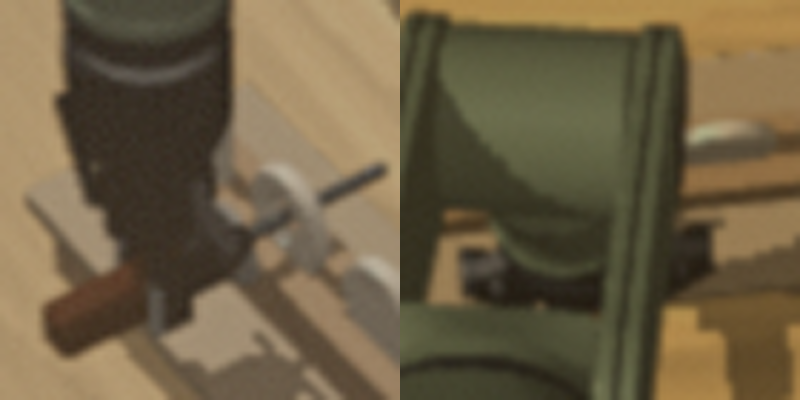

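Run:
```python
from workcell import *
from h import *
for z,v in((.112,.03),(.14,.04),(.24,.12)):
    p,o=pose(onset(-.078,0,z),SY); move_straight(p,vel=v); 
wait(.3); s=read_state(); print(s["clock"],np.round(s["force"],2),np.round(s["ft_torque"],3),s["opening"])
im=[]
c=camera("side"); a,b=(290,60)
im.append(cv2.resize(c["pixels"][b:b+100,a-20:a+80],(400,400),interpolation=cv2.INTER_CUBIC))
A=[np.radians(k) for k in(10,20,30,38,45)]
for a in A:
    x,z=-.08-.02*a/A[-1],.24+.05*a/A[-1]
    p,o=pose(onset(x,0,z),SY,a); move_straight(p,o,vel=.05)
    print(read_state()["clock"])
wait(.8); s=read_state(); print(s["clock"],np.round(s["force"],2),s["ee_pos"]-p,s["opening"])
c=camera("side"); a,b=(290,60)
im.append(cv2.resize(c["pixels"][b:b+100,a-20:a+80],(400,400),interpolation=cv2.INTER_CUBIC))
cv2.imwrite("pics/s.png",np.hstack(im))
```

```text
19.0833 [ 0.06  0.06 -1.35] [-0.005  0.076  0.027] 0.0212382418867672
19.5333
19.925
20.3167
20.6583
20.9833
21.7833 [ 0.5   0.17 -1.84] [-3.91198324e-05 -1.13707118e-05 -1.86902381e-05] 0.021161177540545213
```

View pics/s.png

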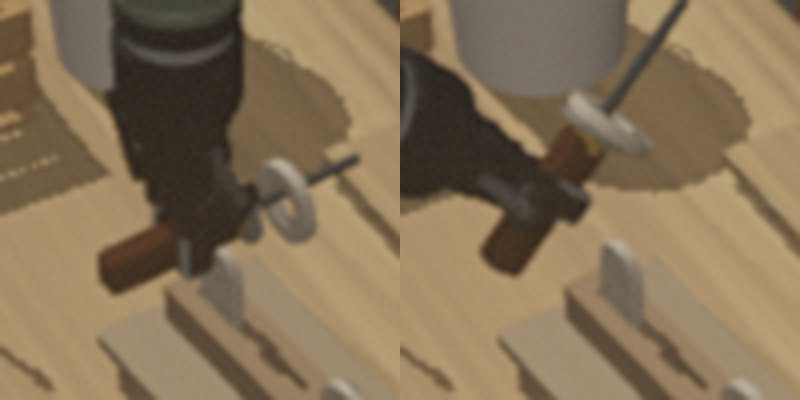

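Run:
```python
from workcell import *
from h import *
o=onset(-.10,0,.29); th=np.linspace(0,2*np.pi,60); im=[]
for n in("side","top"):
    c=camera(n); T=None
    for a in(40,45,50):
        T=R.from_euler("z",SY)*R.from_euler("y",-np.radians(a)); print(n,a,proj(n,o+T.apply([.135,0,0])))
    print([(np.round(d["at"],1),round(d["score"],2)) for d in landmark_of(c,"iron_tip")])
    T=R.from_euler("z",SY)*R.from_euler("y",-np.pi/4)
    ce=proj(n,o+T.apply([.08,0,0]))[0]; A,B=np.int32(ce)-25; A,B=max(A,0),max(B,0)
    m=cv2.resize(c["pixels"][B:B+50,A:A+50],(400,400),interpolation=cv2.INTER_CUBIC)
    q=o+T.apply(np.c_[0*th+.054,.028*np.cos(th),.028*np.sin(th)-.009])
    cv2.polylines(m,[np.int32((proj(n,q)+.5-[A,B])*8)],True,(0,0,255),1)
    cv2.polylines(m,[np.int32((proj(n,o+T.apply([[.06,0,0],[.135,0,0]]))+.5-[A,B])*8)],False,(0,255,0),1)
    im.append(m)
cv2.imwrite("pics/u.png",np.hstack(im)); print(read_state()["clock"])
```

```text
side 40 [[343.29506236  62.28623663]]
side 45 [[340.55980476  60.32759216]]
side 50 [[337.51424018  58.71617056]]
[(array([304. , 314.7]), 0.88), (array([341.6,  58.8]), 0.7)]
top 40 [[271.93937571 131.27007728]]
top 45 [[271.8227052  132.94350686]]
top 50 [[271.76198043 135.05071581]]
[(array([268.4, 135.5]), 0.8), (array([395.1, 265.8]), 0.48)]
22.0333
```

View pics/u.png

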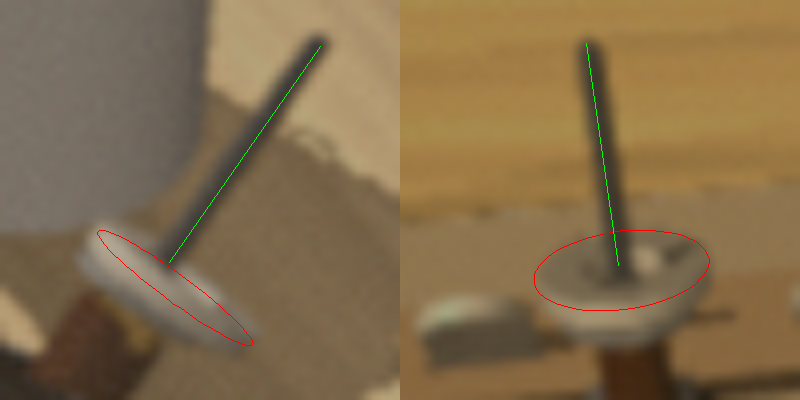

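```bash
python3 -c "
from workcell import *
close_job(); s=read_state(); print(s['clock'],s['opening'])"
```

```text
the job is handed in; nothing more can be done
the job is handed in; nothing more can be done
```

I took the larger iron out of its rest by the handle, threaded the ring in the middle slot, lifted it clear and tipped the point up to 45°. I handed in at about 22 s with the iron still held.

**Last checks:**
- **Pose:** in the last views the ring lies against the guard. Its face is parallel to the guard plane in the side view, and it is about 0.3 m above the bench by the commanded pose.
- **Angle:** the rod matches the 45° projection to within about 1 pixel in the side view. The network's point for the tip was up to 3–4 pixels off in the top view.
- **Contact:** wrist forces stayed under about 2.5 N at every reading, though I only read them at stops. The grip was steady at about 21 mm.
- **Other trials:** the tile and the disc were still standing in the last pictures. I did not check the brush pot, jar or sponge again.

**What disagreed:**
- **Heights:** the edge fits put the setter and the iron 3–5 mm too high. The held iron, whose true position was known, showed the same shift, so I treated it as camera bias.
- **Ring position:** the network's points for the ring triangulated to 126 mm instead of 95, and my direct edge fit of the ring failed. I used the setter fit instead and confirmed it with a close-up just before threading.

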